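# Let the air out of a trolley wheel

## Robot

A 6-joint arm with a two-finger parallel gripper is mounted at the origin on the work surface. World frame = base frame: x ahead of the robot, y to its left, z up, the work surface at z = 0. Lengths are in m, angles in rad, forces in N, time in s.
With the tool pointing down it reaches from about 0.35 to 0.85 m from the base axis. Payload 8.1 kg.
Tool frame: the origin (TCP) lies at the very end of the fingers, on their centre line; the grasp point (between the pads) lies 19 mm behind it; x points along the fingers, y is the direction in which the jaws open and shut, and the axes are right-handed (so a half turn about x gives the same grasp; the last joint's range is limited). The gripper opens to 93 mm and grips with 3 to 60 N. Pads are 15 mm wide; open, the fingers measure 128 mm over their backs; the gripper's body (75 mm by 188 mm) begins 65 mm behind the grasp point.
Start: joints at [-1.379, 0.13, 1.488, -0, 1.523, -0.085], TCP at [0.164, -0.577, 0.219] pointing down, gripper open.
Joint ranges: [-2.96, 2.96], [-0.89, 2.26], [0.02, 2.5], [-1.34, 4.48], [0, 2.73], [-2.66, 2.66]. Speed limits (rad/s): [2.39, 2.39, 2.79, 3.14, 3.14, 3.14].

## Interface

Orientations are given as a rotation vector (axis times angle).
In Python, from plant import * gives the robot as it stands. The module is installed in compiled form; this text tells all that it offers.
- The arm moves only by the tool apply_moves, never from a script. Its argument "series" is a list of rows, each an object with "jaw": the gripper's target within -1 to 1 (shut at 1, half-way at 0, fully open at -1); "linear": the shift along the tool's x, y, z normalised to -1 to 1, where 1 is 0.6 m, a list of three; "roll": the turn about the tool's x normalised to -1 to 1, where 1 is 30 degrees. A call has 1 to 20 rows; each row is the pose to reach, as a shift and turn from the pose measured when the call began, along the tool's axes at that moment; what a row does not reach only later rows make up. A row lasts 1/8 s, in which the tool goes at most 62.5 mm and 10.7 degrees, less where a joint would pass 70% of its speed; a pose out of reach is approached as far as the arm can. A call with a number of a shift or a turn outside -1 to 1 is refused whole. A call with a gripper value outside its range is refused whole. The fingers move at their own pace and stop on an object; "force" is the grip in N (left out, the last holds). Time passes only in rows, so rows that repeat a pose let the fingers close. It gives the time, the measured TCP pose, the force and the opening at its end, in the units of the state.
- read_state(): the state, without advancing time (a new reading comes with each control period).
- read_camera(name): name is "side" or "top" or "wrist"; returns a dict with "pixels" (480x640x3 uint8, blue, green, red), "intrinsics" (3x3 intrinsics, pixels), "rvec" (rotation vector, rad) and "tvec" (3), from world to camera coordinates, as OpenCV has them; the wrist camera has in their place "tool_from_camera" (4x4, takes a point from camera to tool coordinates, whose origin is the TCP and whose axes are the tool frame's). Camera axes: x right, y down, z forward; pixel columns grow to the right and rows downward; lengths in m; the calibration is good to about 2 mm. A picture is of the moment at which its call begins: read the wrist's pose just before it. There is no depth.
- close_job(): hands the job in, once; it reports no verdict.
The state is a dict: "t": time; "q": joint angles; "dq": joint speeds; "joint_torque": joint torques, N m; "tool_pos": TCP position; "orientation": TCP orientation; "force": force on the tool from outside, world axes, zero at the start; "wrist_torque": the same for the moment, N m; "opening": finger opening in m.
Only numpy, scipy, OpenCV 4.12 (cv2) and the standard library are available. Lean on these libraries where they do the work, as an engineer would, in place of code of your own. Each camera call takes 0.05 s, during which the arm holds its last target. There are 200 camera calls.

## Task

Let the air out of the trolley wheel on the plywood board: unscrew the tiny knurled brass lock nut on its valve up to the top of its thread (anticlockwise from above), then press the freed steel pin well down, hold it there for about two seconds, and let it spring back up. Be gentle: the valve stem has some play and gives a little before the pin does, but its rubber grommet must not be pushed into the wheel, nor the stem levered over; leave the nut undone and everything else on the bench where it is.

Things in the scene. Friction and masses are not known exactly. Their poses are not given: they have to be found in the camera images.
- nut_grip (a point): Centre (half-way up) of the knurled brass lock nut, 12 mm across, 9 mm high, axis vertical, red paint mark on its top. It sits on the valve stem, 90 to 110 mm above the table, above all else on the wheel, and rises as it is unscrewed. It can be gripped from above at any yaw; fingertips may reach 5 mm below its lower face, beside the stem.
- nut (a joint): Turn of the lock nut, rad: 0 tight, grows anticlockwise seen from above (unscrewing), 4.4 at the top of its thread (a firm stop; it cannot come off); beyond 3.6 counts as the top. Starts at 0 to 0.4. It rises 1.1 mm per rad, with 0.04 N m of friction. Turned while held at one height, it pushes the stem down through its play, or then the pin, against its spring.
- pin_tip (a point): Centre of the flat top of the steel valve pin, 6.4 mm across. The pin comes up through the nut on the same axis; its top stands 16 mm above the centre of the tight nut, and 7 mm above the upper face of the nut when the nut is at the top of its thread.
- pin (a joint): How far the pin is pressed down, m: 0 up (its spring holds it there), 0.0045 at its stop. The spring needs 3 N to start, 1.2 N more per mm, 8.4 N at the stop. The tight nut blocks it: it goes down only as far as the nut has risen. Well down, so that air escapes, means more than 0.003 (6.6 N).
- stem_seat (a point): Centre of the top face of the valve stem (9 mm across, black with a steel top), on which the tight nut sits, 4.7 mm below its centre. The stem slides up and down in its grommet with 2.5 N of friction; 1 to 15 mm of play are left below it at the start, which cannot be seen. It leans springily, 2 N per mm sideways at its top, and must not lean by more than 0.12 rad (7 mm at its top).
- wheel: Black pneumatic wheel with blue rim, bolted flat on a plywood board, fixed to the table: origin at the table under the axle, the valve stem stands upright 36 mm out on its +x side. Board 240 mm square, 18 mm thick; wheel 200 mm across, tyre top 66 mm and axle bolt end 78 mm above the table.
- dust_cap: Loose black valve dust cap, 16 mm across, 16 mm high, standing on a corner of the board. Leave alone.
- spare_wheel: Loose wheel of the same kind without valve, lying on the table, 200 mm across, 59 mm high. Leave alone.
- tape_roll: Yellow roll of tape, 100 mm across, 25 mm high. Leave alone.
- tyre_lever: Blue tyre lever, 130 mm long, flat on the table. Leave alone.
- spanner: Steel spanner, flat on the table. Leave alone.
- spray: Spray can, 60 mm across, 170 mm high. Leave alone.
- tablet: Black tablet computer, 170 x 250 x 12 mm, flat on the table. Leave alone.
- grommet_top (a point): Centre of the top of the black rubber grommet, 22 mm across, in the rim around the foot of the stem, 50 to 54 mm above the table. Once the stem's play is used up and the pin is at its stop, a push of over 14 N drives the grommet down into the wheel. It must stay within 2 mm of where it started.

How it is judged:
By the outcome, as a careful person would: the job done as asked, in the order asked, and still so for the second after the job is handed in, with the robot touching nothing.
It also fails if it takes over 72 s, if anything falls off the work surface, if the arm or the gripper's body presses on something with over 40 N, if the wrist force passes 120 N, or if a joint passes its speed limit or range.

## Working session

There is one attempt and no reset: what is moved stays moved. The work goes in short steps, Python scripts to look and compute and a tool call to move; the robot and the scene stay as the last step left them, time stands still between calls to the robot, and variables do not carry over. Pictures are saved under pics/ and viewed, about 8 in all and at most 12, crops included, and the job is handed in when it is done.

Besides the shell and the picture viewer there is one more tool, called after "Request:" in YAML: its name, and indented under it one key for each argument. apply_moves: Moves the arm, as the interface text tells. Its arguments: {"type":"object","properties":{"series":{"type":"array"},"force":{"type":"number"}},"required":["series"]}

```bash
mkdir -p pics
cat > h.py <<'E'
from plant import *
import numpy as np, cv2
from scipy.spatial.transform import Rotation as R
def cam(n):
    s=read_state(); c=read_camera(n); K=np.array(c["intrinsics"])
    if n=="wrist":
        T=np.eye(4);T[:3,:3]=R.from_rotvec(s["orientation"]).as_matrix();T[:3,3]=s["tool_pos"]
        T=T@np.array(c["tool_from_camera"])
    else:
        M=np.eye(4);M[:3,:3]=R.from_rotvec(np.ravel(c["rvec"])).as_matrix();M[:3,3]=np.ravel(c["tvec"])
        T=np.linalg.inv(M)
    return np.array(c["pixels"]),K,T
def ray(K,T,u,v):
    d=T[:3,:3]@np.linalg.inv(K)@[u,v,1]; return T[:3,3],d/np.linalg.norm(d)
def onz(K,T,u,v,z):
    o,d=ray(K,T,u,v); return o+d*(z-o[2])/d[2]
def proj(K,T,p):
    q=K@(np.linalg.inv(T)@[*p,1])[:3]; return q[:2]/q[2]
E
python3 - <<'E'
from h import *
s=read_state()
for k in ("t","tool_pos","orientation","force","opening"): print(k,s[k])
print(R.from_rotvec(s["orientation"]).as_matrix().round(3))
for n in("top","side"):
    p,K,T=cam(n); cv2.imwrite(f"pics/{n}1.png",p); np.savez(n+"1.npz",K=K,T=T); print(n,T[:3].round(3),K[0,0])
E
```

```text
t 0.0
tool_pos [ 0.16386297 -0.57659786  0.21760024]
orientation [ 2.07389905  0.29075878 -2.07414664]
force [ 0.19155638  0.48597931 -0.3183191 ]
opening 0.09290355250726808
[[-0.     0.273 -0.962]
 [ 0.002 -0.962 -0.273]
 [-1.    -0.002 -0.   ]]
top [[-0.027 -0.996  0.082  0.452]
 [-1.     0.027  0.003 -0.034]
 [-0.005 -0.081 -0.997  1.43 ]] 596.748216804768
side [[-0.987 -0.119  0.108  0.388]
 [-0.159  0.651 -0.742  0.914]
 [ 0.018 -0.75  -0.661  0.976]] 532.5462241171724
```

View pics/top1.png

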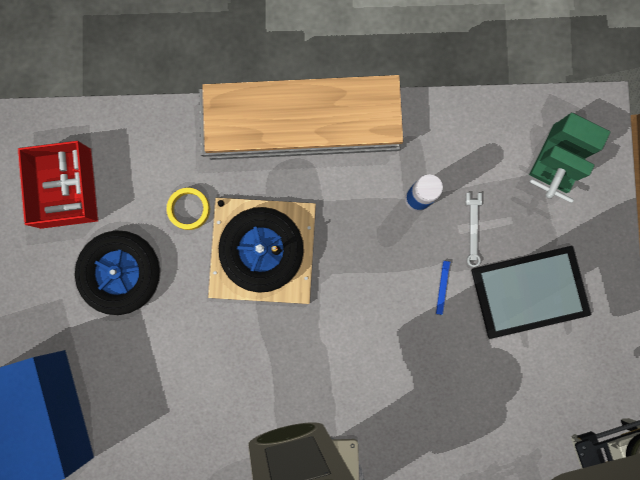

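View pics/side1.png

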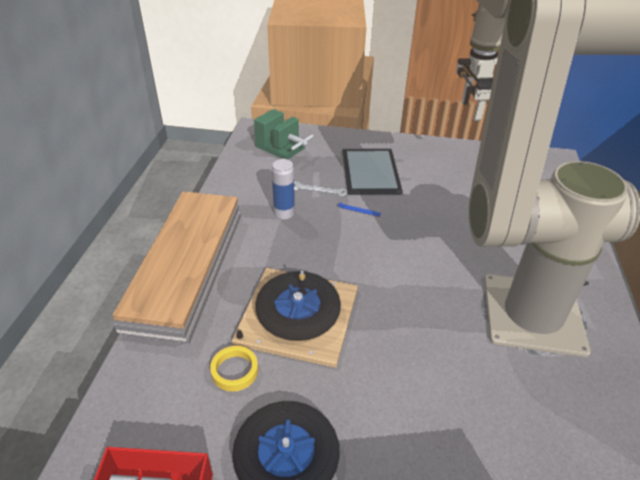

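Top view: the wheel is at (261,249) with the brass nut at about (274,248). Side view: the nut is at about (302,274). I'll find the brass pixels and triangulate.

Run:
```python
from h import *
rs=[]
for n,(u0,v0) in (("top",(274,248)),("side",(302,275))):
    p=cv2.imread(f"pics/{n}1.png"); z=np.load(n+"1.npz"); K,T=z["K"],z["T"]
    h=cv2.cvtColor(p,cv2.COLOR_BGR2HSV)
    m=cv2.inRange(h,(12,90,60),(35,255,255)); mm=np.zeros_like(m); mm[v0-14:v0+14,u0-14:u0+14]=m[v0-14:v0+14,u0-14:u0+14]
    ys,xs=np.nonzero(mm); print(n,len(xs),xs.mean(),ys.mean(),xs.min(),xs.max(),ys.min(),ys.max())
    rs.append(ray(K,T,xs.mean(),ys.mean()))
    if n=="top": print("onz",onz(K,T,xs.mean(),ys.mean(),.1), "axle",onz(K,T,260,248,.078))
(o1,d1),(o2,d2)=rs
a=np.linalg.lstsq(np.c_[d1,-d2],o2-o1,rcond=None)[0]; P1=o1+d1*a[0];P2=o2+d2*a[1]
P=(P1+P2)/2;print(P1,P2)
s=read_state();M=R.from_rotvec(s["orientation"]).as_matrix()
print(P,"shift in tool to 80mm above:",M.T@(P+[0,0,.08]-s["tool_pos"]))
c=read_camera("wrist");print(np.array(c["tool_from_camera"]).round(3),np.array(c["intrinsics"])[0,0])
print("yaw",np.degrees(np.arctan2(*(P[1::-1])))-np.degrees(np.arctan2(s['tool_pos'][1],s['tool_pos'][0])))
```

```text
top 18 274.5 248.72222222222223 272 277 246 251
onz [0.55178629 0.06591989 0.1       ] axle [0.55598438 0.10049086 0.078     ]
side 27 301.8888888888889 276.3703703703704 299 305 274 278
[0.55220844 0.06634101 0.09437944] [0.55228722 0.06634949 0.09438599]
[0.55224783 0.06634525 0.09438272] shift in tool to 80mm above: [ 0.04424044 -0.51232335 -0.54927652]
[[-0.    -0.246  0.969 -0.166]
 [ 1.     0.001  0.001  0.   ]
 [-0.001  0.969  0.246 -0.068]
 [ 0.     0.     0.     1.   ]] 387.6933335752937
yaw 80.98389712940535
```

Triangulated nut: (0.552, 0.066, 0.094). The two rays agree to 0.1 mm, and it lies 34 mm from the axle against the expected 36, with the height in range. I'm moving above it and starting to pre-wind clockwise (positive roll).

Request:
apply_moves:
  series:
    - {"jaw": 0,"linear": [0.067,-0.854,-0.915],"roll": 1}
    - {"jaw": 0,"linear": [0.067,-0.854,-0.915],"roll": 1}
    - {"jaw": 0,"linear": [0.067,-0.854,-0.915],"roll": 1}
    - {"jaw": 0,"linear": [0.067,-0.854,-0.915],"roll": 1}
    - {"jaw": 0,"linear": [0.067,-0.854,-0.915],"roll": 1}
    - {"jaw": 0,"linear": [0.067,-0.854,-0.915],"roll": 1}
    - {"jaw": 0,"linear": [0.067,-0.854,-0.915],"roll": 1}
    - {"jaw": 0,"linear": [0.067,-0.854,-0.915],"roll": 1}
    - {"jaw": 0,"linear": [0.067,-0.854,-0.915],"roll": 1}
    - {"jaw": 0,"linear": [0.067,-0.854,-0.915],"roll": 1}
    - {"jaw": 0,"linear": [0.067,-0.854,-0.915],"roll": 1}
    - {"jaw": 0,"linear": [0.067,-0.854,-0.915],"roll": 1}
    - {"jaw": 0,"linear": [0.067,-0.854,-0.915],"roll": 1}
    - {"jaw": 0,"linear": [0.067,-0.854,-0.915],"roll": 1}
    - {"jaw": 0,"linear": [0.067,-0.854,-0.915],"roll": 1}
    - {"jaw": 0,"linear": [0.067,-0.854,-0.915],"roll": 1}
  force: 20

```text
t: 2.15
tool_pos: [0.5518, 0.065, 0.1788]
orientation: [-2.089, 0.26, 2.088]
force: [0.1, -0.1, 0.1]
opening: 0.0467
```

Run:
```python
from h import *
s=read_state()
for k in ("t","q","tool_pos","force","opening"): print(k,np.round(s[k],4))
M=R.from_rotvec(s["orientation"]).as_matrix();print(M.round(3))
p,K,T=cam("wrist"); cv2.imwrite("pics/w1.png",p); np.savez("w1.npz",K=K,T=T)
P=[.5522,.0663,.0944];print(proj(K,T,P),M.T@(P-np.array(s["tool_pos"])))
```

```text
t 2.15
q [2.4100e-02 3.2000e-02 1.6649e+00 1.3000e-03 1.4443e+00 1.8434e+00]
tool_pos [0.5518 0.065  0.1788]
force [ 0.1323 -0.0757  0.139 ]
opening 0.0467
[[ 0.    -0.246 -0.969]
 [ 0.001 -0.969  0.246]
 [-1.    -0.001  0.   ]]
[322.0636506  250.60677622] [ 8.44189518e-02 -1.24991991e-03 -7.38137572e-05]
```

View pics/w1.png

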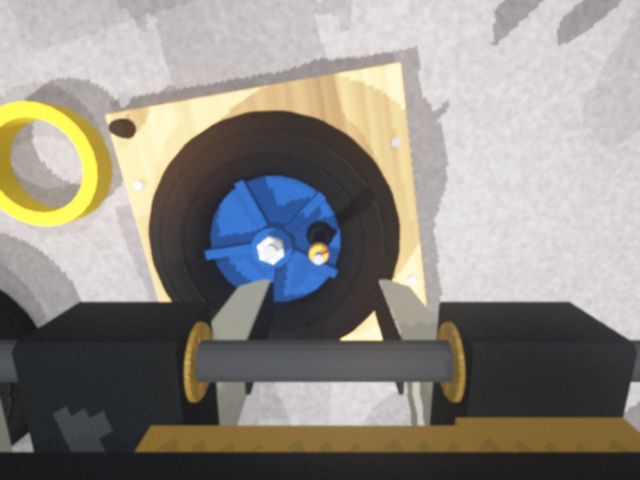

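The wrist view shows the nut and pin at about (318,253), right where the triangulation predicts (322,251), and between the fingers. I'll measure it in this view and refine. The stereo height gives the nut centre at 0.094.

Run:
```python
from h import *
p=cv2.imread("pics/w1.png"); z=np.load("w1.npz"); K,T=z["K"],z["T"]
h=cv2.cvtColor(p,cv2.COLOR_BGR2HSV); m=cv2.inRange(h,(5,90,60),(35,255,255))
mm=np.zeros_like(m); mm[235:272,300:340]=m[235:272,300:340]
c=max(cv2.findContours(mm,0,2)[0],key=cv2.contourArea); print(cv2.boundingRect(c),cv2.minEnclosingCircle(c))
(u,v),r=cv2.minEnclosingCircle(c)
for zz in(.094,.0985):print(onz(K,T,u,v,zz), 2*r/K[0,0]*(T[2,3]-zz))
s=np.load("side1.npz")
cv2.imwrite("pics/c1.png",np.hstack([cv2.resize(p[228:278,293:343],(400,400),interpolation=2),cv2.resize(cv2.imread("pics/side1.png")[255:305,277:327],(400,400),interpolation=2)]))
```

```text
(309, 242, 19, 20) ((318.6428527832031, 252.07142639160156), 10.412518501281738)
[0.55167075 0.06880265 0.094     ] 0.013453850728633535
[0.55286001 0.06842882 0.0985    ] 0.013212132188757388
```

View pics/c1.png

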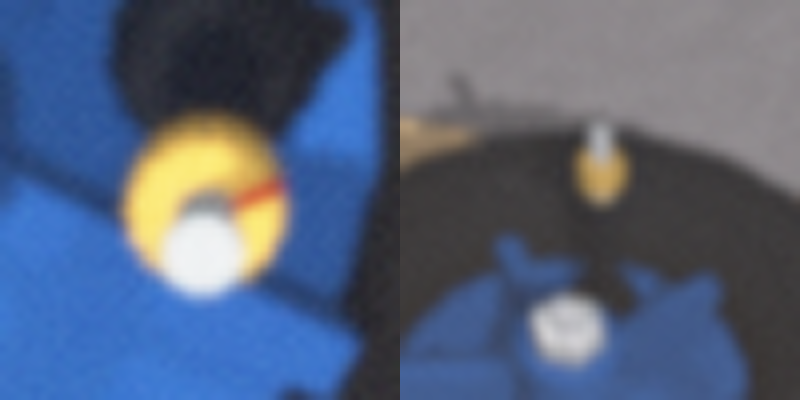

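The crops show the nut clearly, with the pin at wrist pixel (318.4,259.5), side pin tip (302,270.5), and a red mark on the nut. I'll check height by triangulating pin and nut between wrist and side.

Run:
```python
from h import *
z=np.load("w1.npz"); w=z["K"],z["T"]; z=np.load("side1.npz"); s=z["K"],z["T"]
for n,a,b in(("pin",(318.4,259.3),(302,271)),("nut",(318.6,252.6),(302,276.6))):
    o1,d1=ray(*w,*a);o2,d2=ray(*s,*b)
    t=np.linalg.lstsq(np.c_[d1,-d2],o2-o1,rcond=None)[0]; print(n,o1+d1*t[0],o2+d2*t[1])
    for q in(.107,.111):print(onz(*w,*a,q))
q=read_state();M=R.from_rotvec(q["orientation"]).as_matrix()
print(M.T@(np.array([.5525,.0680,.089])-q["tool_pos"])/.6)
```

```text
pin [0.55237649 0.06847861 0.11358849] [0.55158929 0.06813011 0.11378086]
[0.5505077  0.06906312 0.107     ]
[0.55164228 0.06870825 0.111     ]
nut [0.5518525  0.06875498 0.09599772] [0.55158596 0.06863966 0.0960589 ]
[0.5547755  0.06783575 0.107     ]
[0.55583819 0.06750156 0.111     ]
[ 1.49717789e-01 -4.68106778e-03  1.46440838e-04]
```

Request:
apply_moves:
  series:
    - {"jaw": 0,"linear": [0.05,-0.0057,0.0011],"roll": 0.3}
    - {"jaw": 0,"linear": [0.1,-0.0057,0.0011],"roll": 0.6}
    - {"jaw": 0,"linear": [0.13,-0.0057,0.0011],"roll": 0.9}
    - {"jaw": 0,"linear": [0.148,-0.0057,0.0011],"roll": 1}
    - {"jaw": 0,"linear": [0.148,-0.0057,0.0011],"roll": 1}
    - {"jaw": 0,"linear": [0.148,-0.0057,0.0011],"roll": 1}
  force: 20

```text
t: 2.95
tool_pos: [0.5525, 0.0684, 0.0909]
orientation: [-1.769, 0.716, 1.768]
force: [-0.2, -0.5, 0.5]
opening: 0.0466
```

Run:
```python
from h import *
s=read_state()
for k in ("t","q","tool_pos","force","opening"): print(k,np.round(s[k],4))
p,K,T=cam("wrist");print(proj(K,T,s["tool_pos"]))
cv2.imwrite("pics/w2.png",p)
p,K,T=cam("side");cv2.imwrite("pics/s2.png",p)
for P in((.552,.0685,.096),(.552,.0685,.112)):print(proj(K,T,P))
a=cv2.imread("pics/w2.png")[180:440,190:450]
cv2.imwrite("pics/c2.png",np.hstack([cv2.resize(a,(400,400)),cv2.resize(p[240:310,267:337],(400,400),interpolation=2)]))
```

```text
t 2.95
q [3.0100e-02 1.1070e-01 1.7487e+00 1.4000e-03 1.2806e+00 2.3719e+00]
tool_pos [0.5525 0.0684 0.0909]
force [-0.1823 -0.4638  0.5246]
opening 0.0466
[324.35637765 299.23961077]
[301.83476538 276.55246132]
[301.79733872 271.64222512]
```

View pics/c2.png

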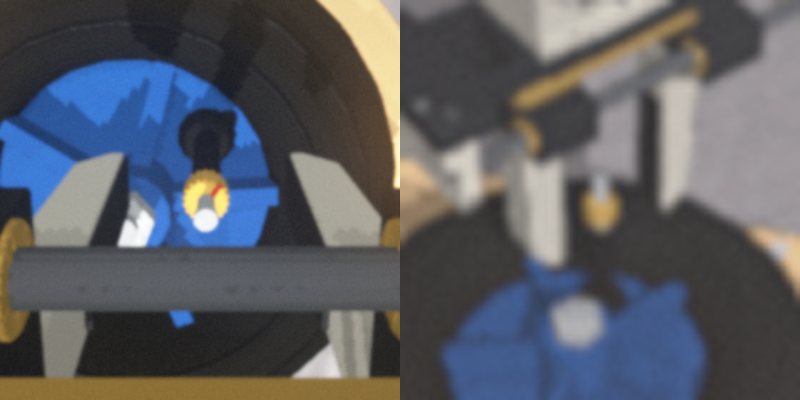

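Wrist crop: the nut is at about (323,305) and the pin at (323,322), centred between the fingertips. Side crop: the nut is between the fingers. I'll check the radial (tool z) offset.

Run:
```python
from h import *
s=read_state();p,K,T=cam("wrist");M=R.from_rotvec(s["orientation"]).as_matrix();t=np.array(s["tool_pos"])
p=cv2.imread("pics/w2.png");h=cv2.cvtColor(p,cv2.COLOR_BGR2HSV);m=cv2.inRange(h,(5,110,90),(35,255,255));mm=0*m;mm[285:335,305:345]=m[285:335,305:345]
c=max(cv2.findContours(mm,0,2)[0],key=cv2.contourArea);print(cv2.boundingRect(c),cv2.minEnclosingCircle(c))
for (u,v),zs in(((323.3,322.4),(.109,.112,.114)),(cv2.minEnclosingCircle(c)[0],(.094,.096,.0985,.1005))):
    for q in zs:
        P=onz(K,T,u,v,q);print(q,P.round(4),(M.T@(P-t)).round(4))
```

```text
(310, 290, 28, 29) ((323.5101318359375, 305.5743103027344), 15.647478103637695)
0.109 [0.551  0.0709 0.109 ] [-0.0179 -0.0004  0.0029]
0.112 [0.552  0.0699 0.112 ] [-0.0209 -0.0004  0.0015]
0.114 [0.5527 0.0692 0.114 ] [-0.0229 -0.0004  0.0005]
0.094 [0.5517 0.0701 0.094 ] [-0.0029 -0.0004  0.0019]
0.096 [0.5523 0.0695 0.096 ] [-0.0049 -0.0004  0.001 ]
0.0985 [0.5531 0.0688 0.0985] [-0.0074 -0.0004 -0.0001]
0.1005 [0.5537 0.0682 0.1005] [-0.0094 -0.0004 -0.0009]
```

Offset is about 0–1 mm. I'll nudge by 0.6 mm and grip.

Request:
apply_moves:
  series:
    - {"jaw": 0,"linear": [0.001,-0.0006,0.001],"roll": 0}
    - {"jaw": 1,"linear": [0.001,-0.0006,0.001],"roll": 0}
    - {"jaw": 1,"linear": [0.001,-0.0006,0.001],"roll": 0}
    - {"jaw": 1,"linear": [0.001,-0.0006,0.001],"roll": 0}
    - {"jaw": 1,"linear": [0.001,-0.0006,0.001],"roll": 0}
    - {"jaw": 1,"linear": [0.001,-0.0006,0.001],"roll": 0}
    - {"jaw": 1,"linear": [0.001,-0.0006,0.001],"roll": 0}
  force: 20

```text
t: 3.98
tool_pos: [0.5525, 0.0693, 0.0904]
orientation: [-1.77, 0.717, 1.767]
force: [-0.2, -0.2, 0.2]
opening: 0.0114
```

Request:
apply_moves:
  series:
    - {"jaw": 1,"linear": [-0.0003,0,0],"roll": -0.33}
    - {"jaw": 1,"linear": [-0.0006,0,0],"roll": -0.67}
    - {"jaw": 1,"linear": [-0.001,0,0],"roll": -1}
    - {"jaw": 1,"linear": [-0.001,0,0],"roll": -1}
  force: 20

```text
t: 4.47
tool_pos: [0.5524, 0.0692, 0.0909]
orientation: [-2.09, 0.26, 2.087]
force: [-0.7, -0.2, 0.7]
opening: 0.0112
```

Run:
```python
from h import *
s=read_state()
for k in ("t","q","tool_pos","force","wrist_torque","opening"): print(k,np.round(s[k],4))
p,K,T=cam("wrist");cv2.imwrite("pics/w3.png",p[180:440,190:450]);a=p[180:440,190:450]
q,K,T=cam("side")
cv2.imwrite("pics/c3.png",np.hstack([cv2.resize(a,(400,400)),cv2.resize(q[240:310,267:337],(400,400),interpolation=2)]))
```

```text
t 4.475
q [3.1700e-02 1.1050e-01 1.7489e+00 1.2000e-03 1.2804e+00 1.8513e+00]
tool_pos [0.5524 0.0692 0.0909]
force [-0.7169 -0.2233  0.73  ]
wrist_torque [-0.0113  0.0711  0.0468]
opening 0.0112
```

View pics/c3.png

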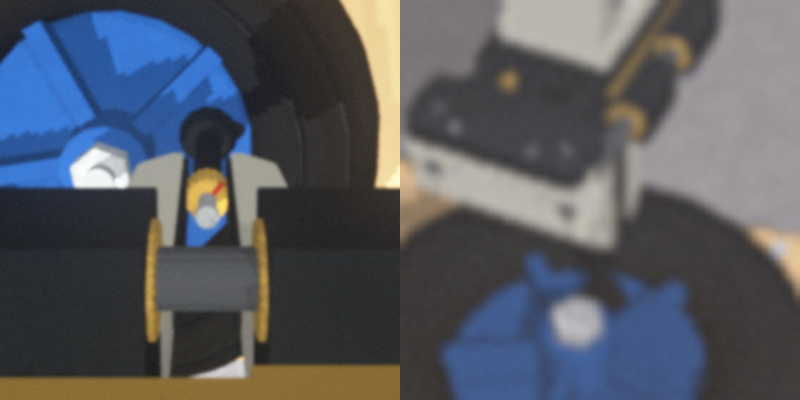

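The red mark has turned with the gripper: it sits at the same place in the tool view. The wrist torque of 0.047 N m fits the nut's friction. Continuing.

Request:
apply_moves:
  series:
    - {"jaw": 1,"linear": [-0.0003,0,0],"roll": -0.33}
    - {"jaw": 1,"linear": [-0.0006,0,0],"roll": -0.67}
    - {"jaw": 1,"linear": [-0.001,0,0],"roll": -1}
    - {"jaw": 1,"linear": [-0.001,0,0],"roll": -1}

```text
t: 5.08
tool_pos: [0.5524, 0.0692, 0.0915]
orientation: [2.081, 0.281, -2.077]
force: [-0.4, -0.2, 0.5]
opening: 0.0111
```

Request:
apply_moves:
  series:
    - {"jaw": 1,"linear": [-0.0003,0,0],"roll": -0.33}
    - {"jaw": 1,"linear": [-0.0006,0,0],"roll": -0.67}
    - {"jaw": 1,"linear": [-0.001,0,0],"roll": -1}
    - {"jaw": 1,"linear": [-0.001,0,0],"roll": -1}

```text
t: 5.58
tool_pos: [0.5524, 0.0692, 0.0921]
orientation: [1.762, 0.729, -1.758]
force: [0.4, -1.0, -0.1]
opening: 0.0109
```

Request:
apply_moves:
  series:
    - {"jaw": 1,"linear": [-0.0003,0,0],"roll": -0.33}
    - {"jaw": 1,"linear": [-0.0006,0,0],"roll": -0.67}
    - {"jaw": 1,"linear": [-0.001,0,0],"roll": -1}
    - {"jaw": 1,"linear": [-0.001,0,0],"roll": -1}

```text
t: 6.08
tool_pos: [0.5524, 0.0691, 0.0927]
orientation: [1.407, 1.069, -1.403]
force: [-0.0, -0.2, 0.2]
opening: 0.011
```

Request:
apply_moves:
  series:
    - {"jaw": 1,"linear": [-0.0003,0,0],"roll": -0.33}
    - {"jaw": 1,"linear": [-0.0006,0,0],"roll": -0.67}
    - {"jaw": 1,"linear": [-0.001,0,0],"roll": -1}
    - {"jaw": 1,"linear": [-0.001,0,0],"roll": -1}

```text
t: 6.58
tool_pos: [0.5524, 0.0691, 0.0932]
orientation: [1.027, 1.315, -1.024]
force: [-0.5, -0.7, -0.4]
opening: 0.0108
```

Request:
apply_moves:
  series:
    - {"jaw": 1,"linear": [-0.0003,0,0],"roll": -0.33}
    - {"jaw": 1,"linear": [-0.0006,0,0],"roll": -0.67}
    - {"jaw": 1,"linear": [-0.001,0,0],"roll": -1}
    - {"jaw": 1,"linear": [-0.001,0,0],"roll": -1}

```text
t: 7.08
tool_pos: [0.5525, 0.0691, 0.0938]
orientation: [0.634, 1.475, -0.631]
force: [-0.2, -0.6, -0.9]
opening: 0.0109
```

Run:
```python
from h import *
s=read_state()
for k in ("t","q","tool_pos","force","wrist_torque","opening"): print(k,np.round(s[k],4))
p,K,T=cam("wrist");a=p[180:440,190:450]
cv2.imwrite("pics/c4.png",cv2.resize(p[260:360,270:370],(400,400),interpolation=2))
```

```text
t 7.075
q [ 3.1600e-02  1.0740e-01  1.7466e+00  1.0000e-03  1.2858e+00 -7.3000e-01]
tool_pos [0.5525 0.0691 0.0938]
force [-0.2415 -0.5512 -0.8766]
wrist_torque [-0.1504 -0.133  -0.0197]
opening 0.0109
```

View pics/c4.png

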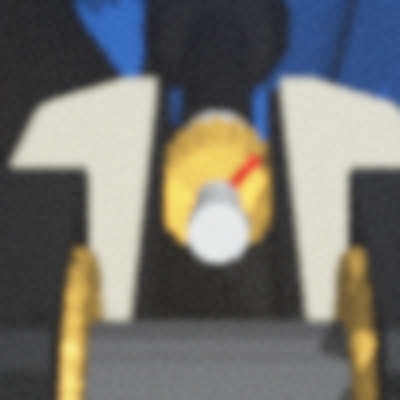

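The mark still sits at the same angle between the fingers after 180°, so there is no slip. I need about 46° more, for a total of 3.94 rad plus the 0–0.4 start.

Request:
apply_moves:
  series:
    - {"jaw": 1,"linear": [-0.0003,0,0],"roll": -0.33}
    - {"jaw": 1,"linear": [-0.0006,0,0],"roll": -0.67}
    - {"jaw": 1,"linear": [-0.001,0,0],"roll": -1}
    - {"jaw": 1,"linear": [-0.001,0,0],"roll": -1}

```text
t: 7.62
tool_pos: [0.5525, 0.0691, 0.0944]
orientation: [0.232, 1.557, -0.23]
force: [0.6, -0.7, -1.0]
opening: 0.011
```

Request:
apply_moves:
  series:
    - {"jaw": 1,"linear": [-0.0002,0,0],"roll": -0.25}
    - {"jaw": 1,"linear": [-0.0005,0,0],"roll": -0.53}
    - {"jaw": 1,"linear": [-0.0005,0,0],"roll": -0.53}
    - {"jaw": 1,"linear": [-0.0005,0,0],"roll": -0.53}

```text
t: 8.12
tool_pos: [0.5525, 0.0691, 0.0947]
orientation: [0.019, 1.569, -0.018]
force: [1.2, -0.0, -0.1]
opening: 0.011
```

Run:
```python
from h import *
s=read_state()
for k in ("t","q","tool_pos","force","wrist_torque","opening"): print(k,np.round(s[k],4))
p,K,T=cam("wrist")
cv2.imwrite("pics/c5.png",cv2.resize(p[260:360,270:370],(400,400),interpolation=2))
h=cv2.cvtColor(p,cv2.COLOR_BGR2HSV);m=cv2.inRange(h,(0,150,100),(8,255,255));m[:285]=0;m[330:]=0;m[:,:305]=0;m[:,345:]=0
ys,xs=np.nonzero(m);print(len(xs),xs.mean(),ys.mean(),xs.min(),xs.max(),ys.min(),ys.max())
```

```text
t 8.125
q [ 3.1700e-02  1.0650e-01  1.7459e+00  1.1000e-03  1.2873e+00 -1.5157e+00]
tool_pos [0.5525 0.0691 0.0947]
force [ 1.1908 -0.0155 -0.0724]
wrist_torque [-0.0931 -0.1782 -0.0502]
opening 0.011
21 330.95238095238096 302.04761904761904 328 334 299 306
```

The mark is unchanged at (331,302). Total turn is 3.89 rad, so the nut is at 3.89–4.29, and the rise of 4.3 mm matches. Release, rise above the pin, and close the fingers.

Request:
apply_moves:
  series:
    - {"jaw": 0,"linear": [0,0,0],"roll": 0}
    - {"jaw": 0,"linear": [0,0,0],"roll": 0}
    - {"jaw": 0,"linear": [0,0,0],"roll": 0}
    - {"jaw": 0,"linear": [-0.025,0,0],"roll": 0}
    - {"jaw": 0,"linear": [-0.05,0,0],"roll": 0}
    - {"jaw": 0,"linear": [-0.05,0,0],"roll": 0}
    - {"jaw": 0,"linear": [-0.05,0,0],"roll": 0}

```text
t: 9.05
tool_pos: [0.5526, 0.069, 0.125]
orientation: [0.018, 1.568, -0.017]
force: [0.0, 0.7, -0.0]
opening: 0.0465
```

Run:
```python
from h import *
s=read_state()
for k in ("t","tool_pos","force","opening"): print(k,np.round(s[k],4))
M=R.from_rotvec(s["orientation"]).as_matrix();t=np.array(s["tool_pos"]);print(M.round(3))
p,K,T=cam("wrist")
u0,v0=proj(K,T,(.5525,.0691,.112)).astype(int);print(u0,v0)
h=cv2.cvtColor(p,cv2.COLOR_BGR2HSV);m=cv2.inRange(h,(0,0,170),(180,60,255));mm=0*m;mm[v0-14:v0+15,u0-14:u0+15]=m[v0-14:v0+15,u0-14:u0+15]
c=max(cv2.findContours(mm,0,2)[0],key=cv2.contourArea);print(cv2.boundingRect(c),cv2.minEnclosingCircle(c))
u,v=cv2.minEnclosingCircle(c)[0]
for q in(.110,.112,.114):P=onz(K,T,u,v,q);print(q,P.round(4),(M.T@(P-t)).round(4))
q,_,_=cam("side");np.save("s5.npy",q)
cv2.imwrite("pics/c6.png",np.hstack([cv2.resize(p[v0-50:v0+50,u0-50:u0+50],(400,400),interpolation=2),cv2.resize(q[240:310,267:337],(400,400),interpolation=2)]))
```

```text
t 9.05
tool_pos [0.5526 0.069  0.125 ]
force [ 0.0097  0.6673 -0.0429]
opening 0.0465
[[ 0.002  0.022  1.   ]
 [ 0.001  1.    -0.022]
 [-1.     0.001  0.002]]
324 287
(317, 281, 14, 16) ((323.7748107910156, 288.9732971191406), 7.9765496253967285)
0.11 [0.5541 0.0687 0.11  ] [ 0.015  -0.0003  0.0015]
0.112 [0.5534 0.0688 0.112 ] [ 0.013  -0.0003  0.0007]
0.114 [0.5526 0.0688 0.114 ] [ 0.011  -0.0003 -0.    ]
```

View pics/c6.png

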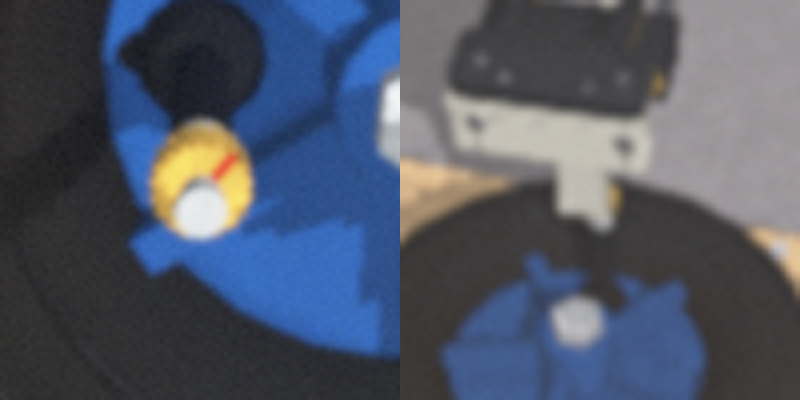

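The nut is up, and the pin stands clear at (324,289), within 0.7 mm of the tool axis. I'll close the fingers and come down to just above the pin.

Request:
apply_moves:
  series:
    - {"jaw": 1,"linear": [0,-0.0004,0.0007],"roll": 0}
    - {"jaw": 1,"linear": [0,-0.0004,0.0007],"roll": 0}
    - {"jaw": 1,"linear": [0,-0.0004,0.0007],"roll": 0}
    - {"jaw": 1,"linear": [0,-0.0004,0.0007],"roll": 0}
    - {"jaw": 1,"linear": [0,-0.0004,0.0007],"roll": 0}
    - {"jaw": 1,"linear": [0,-0.0004,0.0007],"roll": 0}
    - {"jaw": 1,"linear": [0,-0.0004,0.0007],"roll": 0}
    - {"jaw": 1,"linear": [0.008,-0.0004,0.0007],"roll": 0}
    - {"jaw": 1,"linear": [0.0133,-0.0004,0.0007],"roll": 0}
    - {"jaw": 1,"linear": [0.0133,-0.0004,0.0007],"roll": 0}
    - {"jaw": 1,"linear": [0.0133,-0.0004,0.0007],"roll": 0}

```text
t: 10.52
tool_pos: [0.5525, 0.0688, 0.1162]
orientation: [0.018, 1.57, -0.017]
force: [0.1, -0.5, -0.4]
opening: 0.0007
```

Request:
apply_moves:
  series:
    - {"jaw": 1,"linear": [0.0017,0,0],"roll": 0}
    - {"jaw": 1,"linear": [0.0033,0,0],"roll": 0}
    - {"jaw": 1,"linear": [0.0033,0,0],"roll": 0}

```text
t: 10.9
tool_pos: [0.5525, 0.0688, 0.1142]
orientation: [0.018, 1.57, -0.017]
force: [-0.7, 0.5, 1.4]
opening: 0.0007
```

Request:
apply_moves:
  series:
    - {"jaw": 1,"linear": [0.0017,0,0],"roll": 0}
    - {"jaw": 1,"linear": [0.0033,0,0],"roll": 0}
    - {"jaw": 1,"linear": [0.0033,0,0],"roll": 0}

```text
t: 11.28
tool_pos: [0.5525, 0.0688, 0.1122]
orientation: [0.018, 1.57, -0.017]
force: [-0.3, -0.9, 0.6]
opening: 0.0001
```

Request:
apply_moves:
  series:
    - {"jaw": 1,"linear": [0.0017,0,0],"roll": 0}
    - {"jaw": 1,"linear": [0.0017,0,0],"roll": 0}

```text
t: 11.52
tool_pos: [0.5524, 0.0688, 0.111]
orientation: [0.018, 1.57, -0.017]
force: [-0.0, -0.8, 0.8]
opening: 0.0005
```

Request:
apply_moves:
  series:
    - {"jaw": 1,"linear": [0.0017,0,0],"roll": 0}
    - {"jaw": 1,"linear": [0.0017,0,0],"roll": 0}

```text
t: 11.78
tool_pos: [0.5523, 0.0688, 0.1098]
orientation: [0.018, 1.57, -0.017]
force: [0.5, 0.8, 0.9]
opening: 0.0003
```

Request:
apply_moves:
  series:
    - {"jaw": 1,"linear": [0.0017,0,0],"roll": 0}
    - {"jaw": 1,"linear": [0.0017,0,0],"roll": 0}

```text
t: 12.02
tool_pos: [0.5523, 0.0688, 0.1087]
orientation: [0.018, 1.57, -0.017]
force: [-0.5, 0.2, 1.3]
opening: 0.0004
```

Run:
```python
from h import *
F=[]
for i in range(4):
    p,K,T=cam("wrist"); s=read_state(); F.append(s["force"])
print(np.round(F,2),s["t"],s["tool_pos"])
q,K2,T2=cam("side")
t=np.array(s["tool_pos"]);print(proj(K,T,t),proj(K2,T2,t))
u,v=proj(K,T,t).astype(int)
cv2.imwrite("pics/c7.png",np.hstack([cv2.resize(p[v-50:v+50,u-50:u+50],(400,400),interpolation=2),cv2.resize(q[240:310,267:337],(400,400),interpolation=2)]))
```

```text
[[ 1.11  0.33  0.18]
 [ 0.23  0.55  0.54]
 [ 0.19 -0.09  0.26]
 [-0.17  0.38 -0.48]] 12.225 [0.55230341 0.06878515 0.10874603]
[324.35762294 297.70431178] [301.65158713 272.71822181]
```

View pics/c7.png

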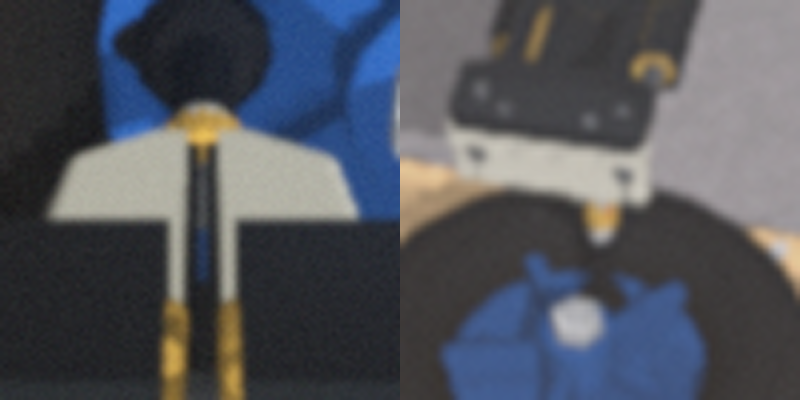

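In both views the closed fingertips are on the axis, with brass just showing below them. The force is still small, so either the fingers haven't reached the pin or the stem is sliding in its play. I'll go on down in small steps and watch the force.

Request:
apply_moves:
  series:
    - {"jaw": 1,"linear": [0.0017,0,0],"roll": 0}
    - {"jaw": 1,"linear": [0.0017,0,0],"roll": 0}

```text
t: 12.52
tool_pos: [0.5525, 0.0688, 0.1079]
orientation: [0.018, 1.57, -0.017]
force: [-0.3, 0.3, 3.9]
opening: 0.0006
```

Request:
apply_moves:
  series:
    - {"jaw": 1,"linear": [0.0017,0,0],"roll": 0}
    - {"jaw": 1,"linear": [0.0017,0,0],"roll": 0}

```text
t: 12.78
tool_pos: [0.5526, 0.0688, 0.1071]
orientation: [0.018, 1.569, -0.017]
force: [-0.5, -0.6, 3.3]
opening: 0.0005
```

Request:
apply_moves:
  series:
    - {"jaw": 1,"linear": [0.0017,0,0],"roll": 0}
    - {"jaw": 1,"linear": [0.0017,0,0],"roll": 0}

```text
t: 13.02
tool_pos: [0.5528, 0.0688, 0.1063]
orientation: [0.018, 1.569, -0.017]
force: [-0.4, -0.3, 5.1]
opening: 0.0005
```

Request:
apply_moves:
  series:
    - {"jaw": 1,"linear": [0.0017,0,0],"roll": 0}
    - {"jaw": 1,"linear": [0.0017,0,0],"roll": 0}

```text
t: 13.28
tool_pos: [0.5529, 0.0688, 0.1054]
orientation: [0.018, 1.569, -0.017]
force: [-0.3, 0.8, 5.5]
opening: 0.0008
```

Run:
```python
from h import *
F=[]
for i in range(4): read_camera("top"); s=read_state(); F.append(s["force"])
print(np.mean(F,0),np.std(F,0),s["t"],s["tool_pos"])
```

```text
[-0.55444821  0.06568895  6.25248661] [0.1323004  0.15959466 0.4785005 ] 13.475 [0.5529861  0.06881958 0.10552634]
```

The force is climbing the pin's spring: 6.25 N average is about 2.7 mm. Another 1.2 mm or so should give roughly 7.6 N.

Request:
apply_moves:
  series:
    - {"jaw": 1,"linear": [0.001,0,0],"roll": 0}
    - {"jaw": 1,"linear": [0.0022,0,0],"roll": 0}
    - {"jaw": 1,"linear": [0.0022,0,0],"roll": 0}

```text
t: 13.85
tool_pos: [0.5533, 0.0688, 0.1046]
orientation: [0.018, 1.568, -0.017]
force: [-0.3, 0.5, 7.5]
opening: 0.0005
```

Run:
```python
from h import *
F=[]
for i in range(5): read_camera("top"); s=read_state(); F.append(s["force"])
print(np.mean(F,0),np.std(F,0),s["t"],s["tool_pos"])
```

```text
[-0.3922104  -0.01024972  6.6526166 ] [0.45419215 0.38432284 0.42742778] 14.1 [0.55333488 0.06882653 0.10467303]
```

Request:
apply_moves:
  series:
    - {"jaw": 1,"linear": [0.001,0,0],"roll": 0}
    - {"jaw": 1,"linear": [0.0018,0,0],"roll": 0}
    - {"jaw": 1,"linear": [0.0018,0,0],"roll": 0}

```text
t: 14.48
tool_pos: [0.5537, 0.0688, 0.1041]
orientation: [0.018, 1.567, -0.017]
force: [-1.5, 0.3, 6.9]
opening: 0.0005
```

Run:
```python
from h import *
F=[]
for i in range(6): read_camera("top"); s=read_state(); F.append(s["force"])
print(np.mean(F,0),np.std(F,0),s["t"],s["tool_pos"])
```

```text
[-0.84619914 -0.32341675  7.20821007] [0.49482168 0.61227564 0.62619818] 14.775 [0.55368496 0.06885664 0.10414577]
```

Request:
apply_moves:
  series:
    - {"jaw": 1,"linear": [0.0009,0,0],"roll": 0}
    - {"jaw": 1,"linear": [0.0018,0,0],"roll": 0}
    - {"jaw": 1,"linear": [0.0018,0,0],"roll": 0}
    - {"jaw": 1,"linear": [0.0018,0,0],"roll": 0}
    - {"jaw": 1,"linear": [0.0018,0,0],"roll": 0}
    - {"jaw": 1,"linear": [0.0018,0,0],"roll": 0}
    - {"jaw": 1,"linear": [0.0018,0,0],"roll": 0}

```text
t: 15.65
tool_pos: [0.554, 0.0689, 0.1037]
orientation: [0.018, 1.566, -0.017]
force: [-1.5, 0.2, 7.9]
opening: 0.0006
```

Run:
```python
from h import *
F=[]
for i in range(6): read_camera("top"); s=read_state(); F.append(s["force"])
print(np.mean(F,0),np.std(F,0),s["t"],s["tool_pos"])
```

```text
[-1.4405143  -0.16604605  7.57376225] [0.30438946 0.372641   0.67020455] 15.95 [0.55403707 0.06885894 0.10368687]
```

Holding at about 7.6 N (3.8 mm) for another second or so, then checking the force and letting the pin up.

Request:
apply_moves:
  series:
    - {"jaw": 1,"linear": [0.0008,0,0],"roll": 0}
    - {"jaw": 1,"linear": [0.0008,0,0],"roll": 0}
    - {"jaw": 1,"linear": [0.0008,0,0],"roll": 0}
    - {"jaw": 1,"linear": [0.0008,0,0],"roll": 0}
    - {"jaw": 1,"linear": [0.0008,0,0],"roll": 0}
    - {"jaw": 1,"linear": [0.0008,0,0],"roll": 0}
    - {"jaw": 1,"linear": [0.0008,0,0],"roll": 0}
    - {"jaw": 1,"linear": [0.0008,0,0],"roll": 0}
    - {"jaw": 1,"linear": [0.0008,0,0],"roll": 0}
    - {"jaw": 1,"linear": [0.0008,0,0],"roll": 0}

```text
t: 17.2
tool_pos: [0.5543, 0.0689, 0.1038]
orientation: [0.018, 1.566, -0.017]
force: [-1.3, 0.5, 8.3]
opening: 0.0003
```

Run:
```python
from h import *
F=[]
for i in range(5): read_camera("top"); s=read_state(); F.append(s["force"])
print(np.mean(F,0),s["t"],s["tool_pos"])
```

```text
[-1.3186901  -0.27166205  7.82658676] 17.45 [0.55431964 0.0688801  0.10378558]
```

Steady 7.8 N, and the 4.1 mm of travel fits the pin's spring rate. Releasing straight up.

Request:
apply_moves:
  series:
    - {"jaw": 1,"linear": [-0.004,0,0],"roll": 0}
    - {"jaw": 1,"linear": [-0.01,0,0],"roll": 0}
    - {"jaw": 1,"linear": [-0.03,0,0],"roll": 0}
    - {"jaw": 1,"linear": [-0.08,0,0],"roll": 0}
    - {"jaw": 1,"linear": [-0.14,0,0],"roll": 0}
    - {"jaw": 1,"linear": [-0.14,0,0],"roll": 0}
    - {"jaw": 1,"linear": [-0.14,0,0],"roll": 0}
    - {"jaw": 1,"linear": [-0.14,0,0],"roll": 0}

```text
t: 18.45
tool_pos: [0.5529, 0.0688, 0.1862]
orientation: [0.018, 1.568, -0.017]
force: [-0.2, -0.1, -0.0]
opening: 0.0006
```

Run:
```python
from h import *
s=read_state()
for k in ("t","tool_pos","force","opening"): print(k,np.round(s[k],4))
p,K,T=cam("wrist");u0,v0=proj(K,T,(.5525,.0691,.105)).astype(int);print(u0,v0)
q,_,_=cam("side")
cv2.imwrite("pics/c8.png",np.hstack([cv2.resize(p[v0-40:v0+40,u0-40:u0+40],(400,400),interpolation=2),cv2.resize(q[240:310,267:337],(400,400),interpolation=2)]))
h=cv2.cvtColor(p,cv2.COLOR_BGR2HSV)
for n,m in(("pin",cv2.inRange(h,(0,0,170),(180,60,255))),("nut",cv2.inRange(h,(5,90,60),(35,255,255)))):
    mm=0*m;mm[v0-14:v0+15,u0-14:u0+15]=m[v0-14:v0+15,u0-14:u0+15]
    c=max(cv2.findContours(mm,0,2)[0],key=cv2.contourArea);print(n,cv2.boundingRect(c),cv2.minEnclosingCircle(c))
    for z in (.1,.105,.11):print(onz(K,T,*cv2.minEnclosingCircle(c)[0],z).round(4))
```

```text
t 18.45
tool_pos [0.5529 0.0688 0.1862]
force [-0.1999 -0.1028 -0.0262]
opening 0.0006
324 249
pin (320, 246, 10, 11) ((324.9285583496094, 251.2857208251953), 5.626660346984863)
[0.5549 0.0692 0.1   ]
[0.5535 0.0693 0.105 ]
[0.5521 0.0693 0.11  ]
nut (316, 236, 18, 19) ((324.5714416503906, 245.57142639160156), 10.025568008422852)
[0.5509 0.0691 0.1   ]
[0.5496 0.0691 0.105 ]
[0.5483 0.0691 0.11  ]
```

View pics/c8.png

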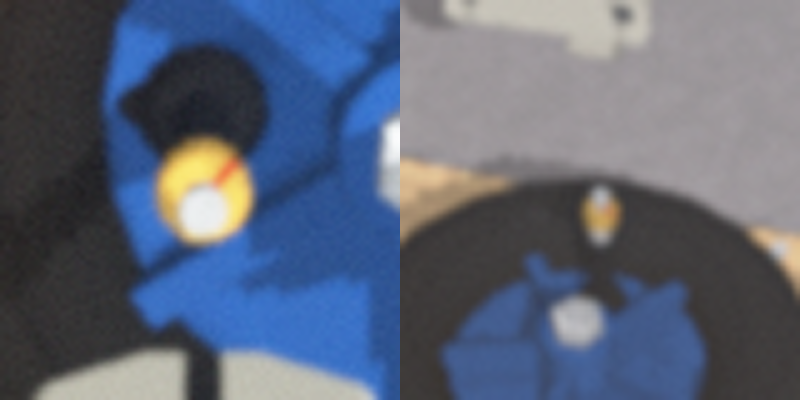

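The final view shows the nut still undone (mark unchanged), the pin standing up through it and the stem upright. The pin sits a few mm lower than before, as its slide in the play would give. The gripper is clear at z = 0.186, so I'm handing in.

```bash
python3 -c "
from plant import *
print(close_job())"
```

```text
the job is handed in; nothing more can be done
None
```

The job is done and handed in at about 18.5 s of the 72 s allowed. No verdict is reported.

- **Nut:** I gripped it at 20 N and unscrewed it 3.89 rad in one grip, following its rise of 4.3 mm. With its unknown start of 0–0.4 rad, it ends at 3.9–4.3 rad, past the 3.6 that counts as the top. The red mark kept the same place between the fingers, so it did not slip.
- **Pin:** I pressed it with the closed fingertips to 7.2–7.8 N, about 3.5–4 mm by the stated spring, and held it more than 3 mm down for about 3 s. That is a little longer than the two seconds asked. The readings I took stayed at 8.3 N or less, below the 14 N grommet limit. I then lifted straight up.
- **Last checks:** The force was back to zero and the gripper 7 cm clear. The pictures show the pin standing up through the undone nut and the stem upright.

**Small disagreements:**
- Contact with the pin came about 4 mm lower than the pictures suggested. Probably the stem first slid in its play, and its slightly lower final position fits that.
- The fingertips drifted about 1.8 mm sideways under load, with about 1.4 N of side force. At 2 N per mm, that is a lean of under 1 mm.
- I did not measure the grommet directly.

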